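# Set out the dresser: cartons on the sloping stand, jar and perfume in their places

### The job

Lay the navy carton centred across the sloping walnut stand with one short end right up against the backstop and its sides square to the stand, then lay the coral carton centred on top of it, its short end also right up against the backstop. Stand the brown glass jar on the marble slab midway between the porcelain dish and the pink brush holder and in line with them, and stand the green perfume bottle on the dresser just left of the stand, level with the middle of its side and about 3 cm clear of it. Keep the jar and bottle upright, leave the candle and the hand mirror where they are, and let go of everything.

Things in the scene. Friction and masses are not known exactly. Their poses are not given: they have to be found in the camera images.
- stand: fixed walnut stand, 100 mm wide (y), origin at its middle on the dresser. Ramp without side walls falls to +x (away from robot) at 0.26 rad, 110 mm long, to a backstop square to the ramp and 72 mm high; they meet at x = +53, z = 12 mm (stand frame); ramp's high end z about 40 mm. Its left is its +y, the robot's left; edge at y = +50 mm
- slab: fixed white marble vanity slab, 130 x 340 x 10 mm (x, y, z), origin at the centre of its underside; the dish and the brush holder stand on it near its two ends, either one at either end, on its long middle line (its y axis) to within 5 mm
- dish: fixed white porcelain trinket dish on the slab, rim 96 mm across, 26 mm high, origin at the centre of its underside
- holder: fixed pink silicone makeup brush holder on the slab, a round cup 68 mm across and 85 mm high with three brushes standing in it up to 160 mm, origin at the centre of its underside; 220 to 240 mm from the dish, centre to centre
- navy: loose navy blue cosmetics carton with a gold band, 90 x 58 x 30 mm (x long, y, z), about 0.16 kg, lying flat, origin at the centre of its underside. Either short end may go to the backstop
- coral: loose coral (orange-pink) cosmetics carton with a gold band, 80 x 50 x 26 mm (x long, y, z), about 0.12 kg, lying flat, origin at the centre of its underside. Either short end may go to the backstop
- jar: loose brown glass jar with black lid, upright, 58 mm across at its body, 75 mm high with lid, about 0.25 kg, origin at the centre of its underside; its turn about the vertical does not matter
- perfume: loose green glass perfume bottle with a gold cap, upright, round, body 40 mm across up to 52 mm high, cap 20 mm across from 58 to 78 mm high, about 0.15 kg, origin at the centre of its underside; its turn does not matter
- candle: bystander: loose yellow candle, 60 mm across, 45 mm high, origin at the centre of its underside; must stay where it is
- mirror: bystander: loose silver aluminium hand mirror lying flat, disc 110 mm across and 10 mm thick with origin under the disc's centre, handle 20 mm wide reaching 170 mm towards its -x; must stay where it is

How it is judged (in metres and radians):
At the end, for the whole second after the job is handed in: Cartons stacked on the ramp, navy below: ends within 8 mm of the backstop, centred within 12 mm, square within 0.15 rad. Jar upright on the slab, within 132 mm of dish and holder, 18 mm from their line. Bottle upright, 85 to 115 mm left of the stand's middle, x -18 to 32 mm. All at rest (x of navy in the frame of stand between 0.0005 and 0.0145 m and z of navy in the frame of stand between 0.0166 and 0.0306 m and y of navy in the frame of stand between -0.012 and 0.012 m and angle between navy's own z axis and vertical between 0.19 and 0.33 rad and angle between the y axis of each of navy, coral and the y axis of stand, either way round below 0.15 rad and x of coral in the frame of stand between 0.013 and 0.027 m and z of coral in the frame of stand between 0.0443 and 0.0583 m and y of coral in the frame of stand between -0.012 and 0.012 m and angle between coral's own z axis and vertical between 0.19 and 0.33 rad and contact force between coral and navy above 0.1 N and horizontal distance between jar and dish below 0.132 m and horizontal distance between jar and holder below 0.132 m and x of jar in the frame of slab between -0.018 and 0.018 m and z of jar in the frame of slab between 0.007 and 0.014 m and angle between each of jar, perfume's own z axis and vertical below 0.1 rad and y of perfume in the frame of stand between 0.085 and 0.115 m and x of perfume in the frame of stand between -0.018 and 0.032 m and height (world z) of perfume below 0.004 m and linear speed of each of navy, coral, jar, perfume below 0.02 m/s and angular speed of each of navy, coral, jar, perfume below 0.2 rad/s); the robot touches nothing.
It fails at once if the candle is moved more than 20 mm (distance of candle from where it was at the start of the episode above 0.02 m).
It fails at once if the hand mirror is moved more than 20 mm (distance of mirror from where it was at the start of the episode above 0.02 m).
It fails at once if the jar is tipped over (angle between jar's own z axis and vertical above 0.7 rad).
It fails at once if the perfume bottle is tipped over (angle between perfume's own z axis and vertical above 0.7 rad).
It also fails if it takes over 112 s, if anything falls off the work surface, if the arm or the gripper's body presses on something with over 40 N, if the wrist force passes 120 N, or if a joint passes its speed limit or range.

### The arm

A 6-joint arm with a two-finger parallel gripper is mounted at the origin on the work surface. World frame = base frame: x ahead of the robot, y to its left, z up, the work surface at z = 0. Lengths are in m, angles in degrees, forces in N, time in s.
With the tool pointing down it reaches from about 0.325 to 0.85 m from the base axis. Payload 15.5 kg.
Tool frame: the origin (TCP) lies at the very end of the fingers, on their centre line; the grasp point (between the pads) lies 19 mm behind it; z points along the fingers, y is the line along which they close (so a half turn about z gives the same grasp; the last joint's range is limited). The gripper opens to 91 mm and grips with 3 to 60 N. Pads are 32 mm wide; open, the fingers measure 118 mm over their backs; the gripper's body (76 mm by 178 mm) begins 60 mm behind the grasp point.
Start: joints at [60.247, 28.281, 77.091, -0, 74.628, -5.472], TCP at [0.257, 0.57, 0.214] pointing down, gripper open.
Joint ranges: [-166.48, 166.48], [-47.26, 123.95], [12.59, 153.08], [-70.14, 250.14], [6.76, 159.57], [-176.63, 176.63]. Speed limits (degrees/s): [108.29, 108.29, 147.25, 172.46, 172.46, 172.46].

### API

Orientations are given as [roll, pitch, yaw] about the fixed x, y, z axes, in that order (R = Rz(yaw) Ry(pitch) Rx(roll)).
In Python, from bench import bot, viewer, ticket gives the robot as it stands. The module is installed in compiled form; this text tells all that it offers.
- The arm moves only by the tool apply_moves, never from a script. Its arguments are lists of equal length, an entry for each row: "rot": the turn, a rotation vector about the tool's x, y, z in degrees, a list of three; "xyz": the shift along the tool's x, y, z in cm, a list of three; "jaw": the closure, from -1 (fully open) to 1 (shut). A call has exactly 5 rows; each row shifts and turns the commanded pose from where the row before left it, along the tool's axes as they then stand; what a row does not reach is not made up. A row lasts 1/8 s, in which the tool goes at most 62.5 mm and 10.7 degrees, less where a joint would pass 70% of its speed; a pose out of reach is approached as far as the arm can. A call with a gripper value outside its range is refused whole. The fingers move at their own pace and stop on an object; "newtons" is the grip in N (left out, the last holds). Time passes only in rows, so rows that do not move let the fingers close, or fill a call up. It gives the time, the measured TCP pose, the force, the opening and the grip force at its end, in the units of the state.
- bot.read_state(): the state, without advancing time (a new reading comes with each control period).
- viewer.grab_frame(name): name is "scene" or "top"; returns a dict with "color" (480x640x3 uint8, red, green, blue), "camera_matrix" (3x3 intrinsics, pixels), "pose" (4x4, takes a point from camera to world coordinates). Camera axes: x right, y down, z forward; pixel columns grow to the right and rows downward; lengths in m; the calibration is good to about 2 mm. A picture is of the moment at which its call begins. There is no depth.
- ticket.close_job(): hands the job in; it is judged then, once.
The state is a dict: "time_s": time; "joints": joint angles; "joint_vel": joint speeds; "effort": joint torques, N m; "tcp_pos": TCP position; "tool_rot": TCP orientation; "force": force on the tool from outside, world axes, zero at the start; "torque": the same for the moment, N m; "finger_gap": opening from 0.0 (shut) to 1.0 (fully open); "grip_force": force on a finger pad.
Only numpy, scipy, OpenCV 4.12 (cv2) and the standard library are available. Lean on these libraries where they do the work, as an engineer would, in place of code of your own. Each camera call takes 0.05 s, during which the arm holds its last target. There are 200 camera calls.

## Working session

There is one attempt and no reset: what is moved stays moved. The work goes in short steps, Python scripts to look and compute and a tool call to move; the robot and the scene stay as the last step left them, time stands still between calls to the robot, and variables do not carry over. Pictures are saved under pics/ and viewed, at most 14 in all, crops included, and the job is handed in when it is done.

Besides the shell and the picture viewer there is one more tool, called after "Call:" by a JSON object that holds its "method" and its "body", one argument or row to a line. apply_moves: Moves the arm, as the interface text tells. Its arguments: {"type":"object","properties":{"rot":{"type":"array"},"xyz":{"type":"array"},"jaw":{"type":"array"},"newtons":{"type":"number"}},"required":["rot","xyz","jaw"]}

```bash
mkdir -p pics; python3 - <<'E'
from bench import bot, viewer
import cv2,numpy as np
for n in("scene","top"):
    f=viewer.grab_frame(n); cv2.imwrite(f"pics/{n}0.png",f["color"][:,:,::-1]); print(n,f["camera_matrix"].round(1).tolist(),f["pose"].round(4).tolist())
s=bot.read_state();print(s)
E
```

```text
scene [[549.1, 0.0, 321.2], [0.0, 549.1, 240.8], [0.0, 0.0, 1.0]] [[-0.6289, 0.4332, -0.6456, 1.2741], [0.7774, 0.3631, -0.5136, 0.7194], [0.012, -0.8249, -0.5651, 0.703], [0.0, 0.0, 0.0, 1.0]]
top [[487.5, 0.0, 314.8], [0.0, 487.5, 234.6], [0.0, 0.0, 1.0]] [[0.0225, -0.9926, 0.1189, 0.4012], [-0.9997, -0.0223, 0.0036, 0.1335], [-0.0009, -0.119, -0.9929, 1.0618], [0.0, 0.0, 0.0, 1.0]]
{'time_s': 0.1, 'joints': array([ 6.02473784e+01,  2.83086134e+01,  7.71221116e+01,  3.80566265e-03,
        7.46281796e+01, -5.47131035e+00]), 'joint_vel': array([-0.00402114, -0.05996348, -0.05092831, -0.06084919, -0.0422058 ,
       -0.00452183]), 'effort': array([ 2.83695052e-03, -8.80226398e+01, -3.82550919e+01,  7.10737123e-02,
        4.80230490e-02,  8.50237871e-05]), 'tcp_pos': array([0.25682199, 0.56944233, 0.213436  ]), 'tool_rot': array([-1.79941714e+02, -9.26816421e-03,  1.55717673e+02]), 'force': array([-0.23951629, -0.45769317, -1.00127953]), 'torque': array([-0.00571847, -0.0023709 ,  0.01620693]), 'grip_force': 0.0, 'finger_gap': 0.9985483867363046}
```

View pics/top0.png

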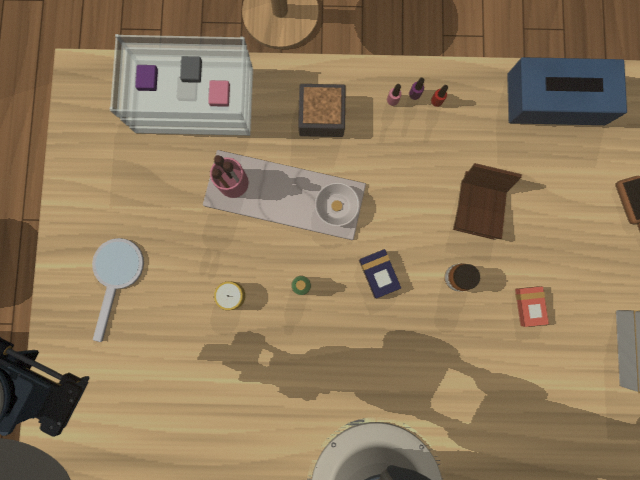

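View pics/scene0.png

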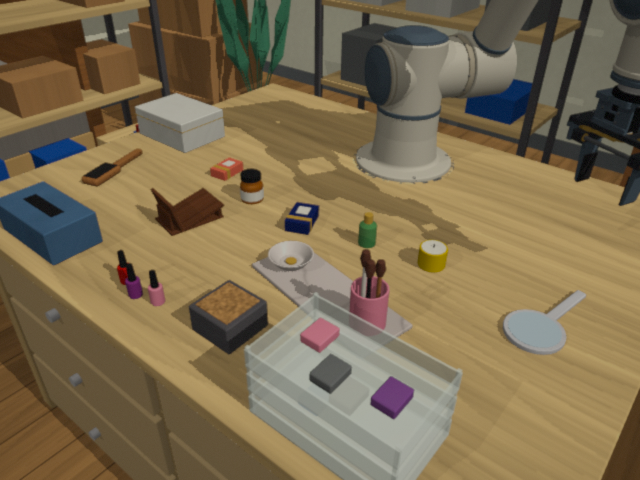

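```bash
cat > h.py <<'E'
import cv2,numpy as np
K={"scene":None,"top":None}
def ray(f,u,v):
    d=f["pose"][:3,:3]@np.linalg.inv(f["camera_matrix"])@[u,v,1]; return f["pose"][:3,3],d
def plane(f,u,v,z):
    o,d=ray(f,u,v); return o+d*(z-o[2])/d[2]
def tri(f,p,g,q):
    (a,d),(b,e)=ray(f,*p),ray(g,*q)
    d=d/np.linalg.norm(d);e=e/np.linalg.norm(e)
    s=np.linalg.lstsq(np.c_[d,-e],b-a,rcond=None)[0]
    A,B=a+d*s[0],b+e*s[1]; return (A+B)/2,np.linalg.norm(A-B)
def mask(img,lo,hi,box):
    h=cv2.cvtColor(img,cv2.COLOR_RGB2HSV); m=cv2.inRange(h,lo,hi)
    z=np.zeros_like(m);x0,y0,x1,y1=box;z[y0:y1,x0:x1]=m[y0:y1,x0:x1];return z
def big(m):
    return max(cv2.findContours(m,0,2)[0],key=cv2.contourArea)
E
python3 - <<'E'
import cv2,numpy as np
t=cv2.imread('pics/top0.png');s=cv2.imread('pics/scene0.png')
def up(i,x,y,w,h,k): return cv2.resize(i[y:y+h,x:x+w],None,fx=k,fy=k,interpolation=cv2.INTER_CUBIC)
a=up(t,350,155,210,180,3.8)[:,:]
cv2.imwrite('pics/c1.png',a)
b=np.hstack([up(s,145,150,100,100,4),up(t,200,145,100,100,4)])
c=np.hstack([up(s,200,150,130,35,3),])
cv2.imwrite('pics/c2.png',b)
h=cv2.cvtColor(t,cv2.COLOR_BGR2HSV)
for n,(u,v) in dict(navy=(388,293),gold=(376,263),coral=(525,315),band=(533,293),lid=(466,277),jar=(452,283),grn=(294,285),cap=(301,285),slab=(270,185),dish=(325,200),cand=(222,300),ramp=(480,215),wood=(430,330)).items(): print(n,h[v,u])
E
```

```text
navy [163  35  66]
gold [ 18 138 165]
coral [  5 147 179]
band [ 17 144 163]
lid [17 93 52]
jar [ 13 156 108]
grn [ 54  87 108]
cap [ 19 137 164]
slab [ 13  33 122]
dish [ 13  30 121]
cand [ 32  22 188]
ramp [ 12 131  82]
wood [ 19  98 167]
```

View pics/c1.png

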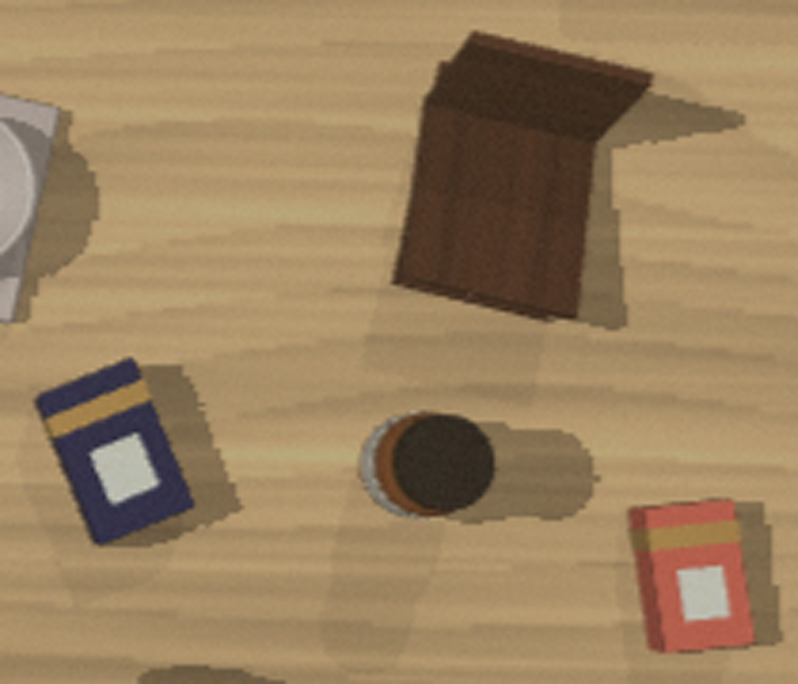

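View pics/c2.png

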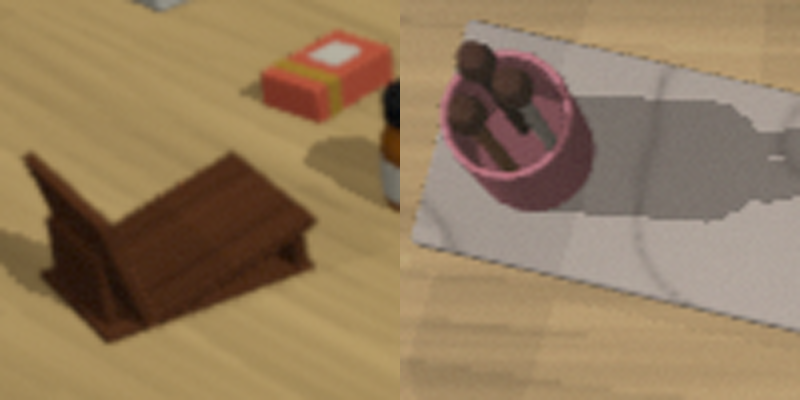

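```bash
python3 - <<'E'
from h import *
from bench import viewer
f=viewer.grab_frame("top");P=lambda u,v,z:plane(f,u,v,z)
c=lambda u,v,z:P(350+u/3.8,155+v/3.8,z)
n=np.linalg.norm
def quad(name,pts,z):
    q=np.array([c(*p,z)[:2] if max(p)>0 else 0 for p in pts])
    print(name,'ctr',q.mean(0).round(4),'sides',[round(n(q[i]-q[(i+1)%4]),4) for i in range(4)],
     'dir01',[round(np.degrees(np.arctan2(*(q[b]-q[a])[::-1])),1) for a,b in((0,1),(3,2),(1,2),(0,3))])
quad('navy',[(37,402),(132,358),(192,506),(100,545)],.03)
quad('coral',[(645,508),(735,499),(752,643),(662,652)],.026)
hl,hr=c(395,283,.04),c(577,317,.04);cl,cr=c(428,103,.012),c(597,140,.012)
bl,br=c(475,33,.0815),c(652,75,.0815)
print('high',hl,hr,n(hl-hr),'crease',cl,cr,n(cl-cr),'bs',bl,br,n(bl-br),'len',n((cl+cr-hl-hr)[:2])/2)
for a,b in((hr,hl),(cr,cl),(br,bl),(hr,cr),(hl,cl)): print(np.degrees(np.arctan2(*(b-a)[:2][::-1])).round(2))
print('holder',P(227.5,173.75,.085))
img=f["color"]
e=cv2.fitEllipse(big(mask(img,(5,0,130),(25,60,255),(312,180,364,229))));print('dish?',e)
print('dish',P(337,205,.026))
sl=[P(*p,.01) for p in((217,151),(368,184),(354,240),(204,206))];print('slab',np.mean(sl,0),[n(sl[i]-sl[(i+1)%4]).round(3) for i in range(4)])
print('jar',c(443,464,.075),'cap ',P(301,285,.078),'candle',P(229.5,295,.045),'mirror',P(118,264,.01),P(98,340,.01))
E
```

```text
navy ctr [ 0.444 -0.003] sides [np.float64(0.0588), np.float64(0.0882), np.float64(0.0555), np.float64(0.086)] dir01 [np.float64(-64.0), np.float64(-66.0), np.float64(-157.6), np.float64(-155.5)]
coral ctr [ 0.3837 -0.3265] sides [np.float64(0.0505), np.float64(0.079), np.float64(0.05), np.float64(0.079)] dir01 [np.float64(-83.1), np.float64(-83.1), np.float64(-175.1), np.float64(-174.8)]
high [ 0.54107981 -0.15662853  0.04      ] [ 0.52430876 -0.25734295  0.04      ] 0.10210123630507234 crease [ 0.6503255  -0.18484228  0.012     ] [ 0.63071857 -0.28194901  0.012     ] 0.09906638845516264 bs [ 0.67315735 -0.18976988  0.0815    ] [ 0.6519952 -0.2850448  0.0815   ] 0.09759685830282576 len 0.11101489161069947
80.55
78.58
77.48
-13.02
-14.48
holder [0.63973312 0.31862751 0.085     ]
dish? ((332.6039733886719, 203.16635131835938), (51.26059341430664, 61.68204879760742), 42.781288146972656)
dish [0.59057658 0.09076302 0.026     ]
slab [0.61326346 0.20353653 0.01      ] [np.float64(0.342), np.float64(0.128), np.float64(0.336), np.float64(0.126)]
jar [ 0.43991958 -0.17105414  0.075     ] cap  [0.41651468 0.16237913 0.078     ] candle [0.39310362 0.31081938 0.045     ] mirror [0.45375395 0.56043815 0.01      ] [0.29197419 0.5914624  0.01      ]
```

```bash
python3 - <<'E'
from h import *
from bench import viewer
f=viewer.grab_frame("top");g=viewer.grab_frame("scene")
for n,p,q in(('bs+',(475,163.7),(173,206.2)),('bs-',(521.6,174.7),(152,188.2)),('hi+',(453.9,229.5),(224.2,205)),('hi-',(501.8,238.4),(203.7,188))):
    print(n,*tri(f,p,g,q))
# dark wood mask on top view: outlines
m=mask(f["color"],(0,60,0),(18,255,105),(445,158,530,245)); c=big(m)
print(cv2.approxPolyDP(c,2.5,True).reshape(-1,2).tolist())
# dish/holder checks in scene
def cam(g,p):
    q=np.linalg.inv(g["pose"])@np.r_[p,1];u=g["camera_matrix"]@q[:3];return (u/u[2])[:2].round(1)
for n,p in dict(holder=(.6397,.3186,.085),dish=(.5906,.0908,.026),jar=(.44,-.171,.075),cap=(.4165,.1624,.078),navy=(.444,-.003,.03),coral=(.3837,-.3265,.026),slab=(.6133,.2035,.01)).items(): print(n,cam(g,p))
E
```

```text
bs+ [ 0.66946955 -0.1856362   0.08121329] 0.010360939243339959
bs- [ 0.64978841 -0.28229639  0.08257986] 0.005531819752083051
hi+ [ 0.54184472 -0.15813831  0.03484509] 0.00036144456734530376
hi- [ 0.52295253 -0.25575079  0.03870518] 0.0047478154319974125
[[474, 164], [466, 171], [461, 183], [453, 229], [501, 238], [506, 192], [517, 182], [520, 174]]
holder [366.7 291.7]
dish [289.2 257.1]
jar [250. 173.]
cap [366.7 214. ]
navy [300.9 212.3]
coral [225.2 164.7]
slab [324.4 290.5]
```

Call:
{"method": "apply_moves", "body": {
  "rot": [
    [0, 0, -9.6],
    [0, 0, -9.6],
    [0, 0, -9.6],
    [0, 0, -9.6],
    [0, 0, -9.6]
  ],
  "xyz": [
    [0, 0, 0],
    [0, 0, 0],
    [0, 0, 0],
    [0, 0, 0],
    [0, 0, 0]
  ],
  "jaw": [-1, -1, -1, -1, -1],
  "newtons": 20
}}

```text
time_s: 0.88
tcp_pos: [0.257, 0.5696, 0.2138]
tool_rot: [-180.0, -0.0, -156.0]
force: [-1.2, -0.9, 0.3]
finger_gap: 0.998
grip_force: 0.0
```

Call:
{"method": "apply_moves", "body": {
  "rot": [
    [0, 0, 0],
    [0, 0, 0],
    [0, 0, 0],
    [0, 0, 0],
    [0, 0, 0]
  ],
  "xyz": [
    [0.4, -4, 0],
    [0.4, -4, 0],
    [0.4, -4, 0],
    [0.4, -4, 0],
    [0.4, -4, 0]
  ],
  "jaw": [-1, -1, -1, -1, -1]
}}

```text
time_s: 1.5
tcp_pos: [0.3194, 0.3773, 0.2139]
tool_rot: [-180.0, 0.0, -156.3]
force: [0.7, 0.3, 0.5]
finger_gap: 1.0
grip_force: 0.0
```

Call:
{"method": "apply_moves", "body": {
  "rot": [
    [0, 0, 0],
    [0, 0, 0],
    [0, 0, 0],
    [0, 0, 0],
    [0, 0, 0]
  ],
  "xyz": [
    [0.4, -4, 0],
    [0.4, -4, 0],
    [0.4, -4, 0],
    [0.4, -4, 0],
    [0.4, -4, 0]
  ],
  "jaw": [-1, -1, -1, -1, -1]
}}

```text
time_s: 2.12
tcp_pos: [0.3816, 0.1862, 0.214]
tool_rot: [-180.0, 0.0, -156.3]
force: [0.9, 0.9, 0.3]
finger_gap: 0.998
grip_force: 0.0
```

Call:
{"method": "apply_moves", "body": {
  "rot": [
    [0, 0, 0],
    [0, 0, 0],
    [0, 0, 0],
    [0, 0, 0],
    [0, 0, 0]
  ],
  "xyz": [
    [0.4, -4, 1],
    [0.4, -4, 2],
    [0.4, -4, 2],
    [0.4, -4, 2],
    [0.4, -4, 2]
  ],
  "jaw": [-1, -1, -1, -1, -1]
}}

```text
time_s: 2.75
tcp_pos: [0.4439, -0.0051, 0.1234]
tool_rot: [-180.0, 0.0, -156.3]
force: [0.9, 0.4, 0.7]
finger_gap: 1.003
grip_force: 0.0
```

Call:
{"method": "apply_moves", "body": {
  "rot": [
    [0, 0, 0],
    [0, 0, 0],
    [0, 0, 0],
    [0, 0, 0],
    [0, 0, 0]
  ],
  "xyz": [
    [0, 0, 0],
    [0, 0, 0],
    [0, 0, 0],
    [0, 0, 0],
    [0, 0, 0]
  ],
  "jaw": [-1, -1, -1, -1, -1]
}}

```text
time_s: 3.38
tcp_pos: [0.4434, -0.0033, 0.1242]
tool_rot: [-180.0, 0.0, -156.2]
force: [-0.2, -0.5, 0.0]
finger_gap: 0.998
grip_force: 0.0
```

Call:
{"method": "apply_moves", "body": {
  "rot": [
    [0, 0, 0],
    [0, 0, 0],
    [0, 0, 0],
    [0, 0, 0],
    [0, 0, 0]
  ],
  "xyz": [
    [0, 0, 3],
    [0, 0, 3],
    [0, 0, 3],
    [0, 0, 1.8],
    [0, 0, 1]
  ],
  "jaw": [-1, -1, -1, -1, -1]
}}

```text
time_s: 4.0
tcp_pos: [0.4432, -0.0036, 0.0052]
tool_rot: [180.0, -0.0, -156.3]
force: [0.6, -1.3, 0.7]
finger_gap: 0.998
grip_force: 0.0
```

Call:
{"method": "apply_moves", "body": {
  "rot": [
    [0, 0, 0],
    [0, 0, 0],
    [0, 0, 0],
    [0, 0, 0],
    [0, 0, 0]
  ],
  "xyz": [
    [0, 0, 0],
    [0, 0, 0],
    [0, 0, 0],
    [0, 0, 0],
    [0, 0, 0]
  ],
  "jaw": [-1, 1, 1, 1, 1],
  "newtons": 20
}}

```text
time_s: 4.62
tcp_pos: [0.4435, -0.0037, 0.0062]
tool_rot: [-180.0, 0.0, -156.3]
force: [-1.9, 0.9, 7.4]
finger_gap: 0.636
grip_force: 20.0
```

Call:
{"method": "apply_moves", "body": {
  "rot": [
    [0, 0, 0],
    [0, 0, 0],
    [0, 0, 0],
    [0, 0, 0],
    [0, 0, 0]
  ],
  "xyz": [
    [0, 0, 0],
    [0, 0, 0],
    [0, 0, 0],
    [0, 0, 0],
    [0, 0, 0]
  ],
  "jaw": [1, 1, 1, 1, 1]
}}

```text
time_s: 5.25
tcp_pos: [0.4435, -0.0037, 0.0062]
tool_rot: [-180.0, 0.0, -156.3]
force: [-1.1, 1.6, 7.2]
finger_gap: 0.635
grip_force: 20.0
```

Call:
{"method": "apply_moves", "body": {
  "rot": [
    [0, 0, 0],
    [0, 0, 9],
    [0, 0, 9],
    [0, 0, 9],
    [0, 0, 9]
  ],
  "xyz": [
    [0, 0, -3],
    [0, 0, -4],
    [0, 0, -4],
    [0, 0, -4],
    [0, 0, -4]
  ],
  "jaw": [1, 1, 1, 1, 1]
}}

```text
time_s: 5.88
tcp_pos: [0.443, -0.0037, 0.1973]
tool_rot: [-180.0, -0.0, 167.4]
force: [0.4, 0.2, -1.9]
finger_gap: 0.635
grip_force: 20.0
```

Call:
{"method": "apply_moves", "body": {
  "rot": [
    [0, 0, 0],
    [0, 0, 0],
    [0, 0, 0],
    [0, 0, 0],
    [0, 0, 0]
  ],
  "xyz": [
    [-2.3, -1.82, 0],
    [-2.3, -1.82, 0],
    [-2.3, -1.82, 0],
    [-2.3, -1.82, 0],
    [-2.3, -1.82, 0]
  ],
  "jaw": [1, 1, 1, 1, 1]
}}

```text
time_s: 6.5
tcp_pos: [0.5366, -0.1178, 0.1957]
tool_rot: [180.0, -0.0, 167.7]
force: [-0.2, 0.4, -2.4]
finger_gap: 0.638
grip_force: 20.0
```

Call:
{"method": "apply_moves", "body": {
  "rot": [
    [0, 0, 0],
    [0, 0, 0],
    [0, 0, 0],
    [0, 0, 0],
    [0, 0, 0]
  ],
  "xyz": [
    [-2.3, -1.82, 0],
    [-2.3, -1.82, 0],
    [-2.3, -1.82, 0],
    [-2.3, -1.82, 0],
    [-2.3, -1.82, 0]
  ],
  "jaw": [1, 1, 1, 1, 1]
}}

```text
time_s: 7.12
tcp_pos: [0.6296, -0.2311, 0.1955]
tool_rot: [180.0, -0.1, 167.7]
force: [0.6, -0.3, -3.2]
finger_gap: 0.633
grip_force: 20.0
```

Call:
{"method": "apply_moves", "body": {
  "rot": [
    [0, 4.9, 0],
    [0, 5, 0],
    [0, 5, 0],
    [0, 0, 0],
    [0, 0, 0]
  ],
  "xyz": [
    [0, 0, 0],
    [0, 0, 0],
    [0, 0, 0],
    [0, 0, 0],
    [0, 0, 0]
  ],
  "jaw": [1, 1, 1, 1, 1]
}}

```text
time_s: 7.75
tcp_pos: [0.6293, -0.2304, 0.1956]
tool_rot: [180.0, -14.8, 167.7]
force: [-0.4, 0.2, -2.1]
finger_gap: 0.64
grip_force: 20.0
```

```bash
python3 - <<'E'
from bench import bot, viewer
import cv2,numpy as np
s=bot.read_state();print({k:np.round(s[k],3) for k in("time_s","joints","tcp_pos","tool_rot","force")})
t=viewer.grab_frame("top")["color"][:,:,::-1];s=viewer.grab_frame("scene")["color"][:,:,::-1]
u=lambda i,x,y:cv2.resize(i[y:y+150,x:x+130],None,fx=3,fy=3)
cv2.imwrite('pics/n1.png',np.hstack([u(t,420,120),u(s,130,110)]))
E
```

```text
{'time_s': np.float64(7.75), 'joints': array([ -23.685,   41.148,   56.726,   -2.915,   96.673, -101.376]), 'tcp_pos': array([ 0.629, -0.23 ,  0.196]), 'tool_rot': array([179.993, -14.835, 167.723]), 'force': array([-0.432,  0.248, -2.056])}
```

View pics/n1.png

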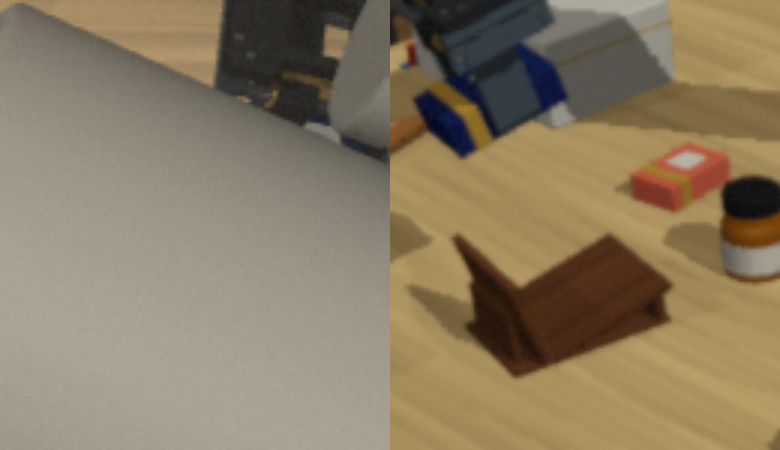

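Call:
{"method": "apply_moves", "body": {
  "rot": [
    [0, 0, 0],
    [0, 0, 0],
    [0, 0, 0],
    [0, 0, 0],
    [0, 0, 0]
  ],
  "xyz": [
    [0.4, 0, 2.5],
    [0.4, 0, 2.5],
    [0, 0, 2.5],
    [0, 0, 2.5],
    [0, 0, 2]
  ],
  "jaw": [1, 1, 1, 1, 1]
}}

```text
time_s: 8.48
tcp_pos: [0.5911, -0.2222, 0.0818]
tool_rot: [-180.0, -14.8, 167.7]
force: [0.6, 0.5, -1.8]
finger_gap: 0.631
grip_force: 20.0
```

Call:
{"method": "apply_moves", "body": {
  "rot": [
    [0, 0, 0],
    [0, 0, 0],
    [0, 0, 0],
    [0, 0, 0],
    [0, 0, 0]
  ],
  "xyz": [
    [0, 0, 1.5],
    [0, 0, 1],
    [0, 0, 0.5],
    [0, 0, 0],
    [0, 0, 0]
  ],
  "jaw": [1, 1, 1, 1, 1]
}}

```text
time_s: 9.1
tcp_pos: [0.5846, -0.2208, 0.0535]
tool_rot: [-180.0, -14.8, 167.7]
force: [-0.7, 0.9, -1.3]
finger_gap: 0.638
grip_force: 20.0
```

```bash
python3 - <<'E'
from bench import bot, viewer
import cv2,numpy as np
s=bot.read_state();print({k:np.round(s[k],3) for k in("tcp_pos","tool_rot","force")})
s=viewer.grab_frame("scene")["color"][:,:,::-1]
cv2.imwrite('pics/n2.png',cv2.resize(s[130:250,120:280],None,fx=5,fy=5,interpolation=2))
E
```

```text
{'tcp_pos': array([ 0.585, -0.221,  0.053]), 'tool_rot': array([-179.987,  -14.847,  167.716]), 'force': array([-0.726,  0.888, -1.299])}
```

View pics/n2.png

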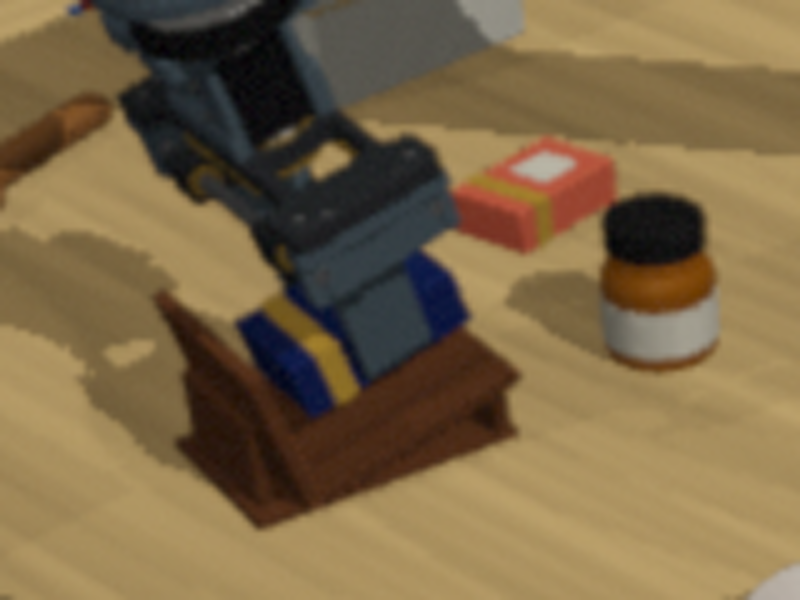

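Call:
{"method": "apply_moves", "body": {
  "rot": [
    [0, 0, 0],
    [0, 0, 0],
    [0, 0, 0],
    [0, 0, 0],
    [0, 0, 0]
  ],
  "xyz": [
    [0, 0, 0.7],
    [0, 0, 0.5],
    [0, 0, 0.2],
    [0, 0, 0],
    [0, 0, 0]
  ],
  "jaw": [1, 1, 1, 1, 1]
}}

```text
time_s: 9.78
tcp_pos: [0.5808, -0.2199, 0.0396]
tool_rot: [-180.0, -14.9, 167.7]
force: [0.3, 0.6, -1.5]
finger_gap: 0.638
grip_force: 20.0
```

Call:
{"method": "apply_moves", "body": {
  "rot": [
    [0, 0, 0],
    [0, 0, 0],
    [0, 0, 0],
    [0, 0, 0],
    [0, 0, 0]
  ],
  "xyz": [
    [0, 0, 0.15],
    [0, 0, 0.15],
    [0, 0, 0],
    [0, 0, 0],
    [0, 0, 0]
  ],
  "jaw": [1, 1, 1, 1, 1]
}}

```text
time_s: 10.4
tcp_pos: [0.58, -0.2197, 0.0366]
tool_rot: [-180.0, -14.9, 167.7]
force: [0.2, -0.5, -1.4]
finger_gap: 0.634
grip_force: 20.0
```

Call:
{"method": "apply_moves", "body": {
  "rot": [
    [0, 0, 0],
    [0, 0, 0],
    [0, 0, 0],
    [0, 0, 0],
    [0, 0, 0]
  ],
  "xyz": [
    [0, 0, 0.1],
    [0, 0, 0.1],
    [0, 0, 0],
    [0, 0, 0],
    [0, 0, 0]
  ],
  "jaw": [1, 1, 1, 1, 1]
}}

```text
time_s: 11.02
tcp_pos: [0.5794, -0.2196, 0.0347]
tool_rot: [-180.0, -14.9, 167.7]
force: [0.6, -0.2, 0.3]
finger_gap: 0.632
grip_force: 20.0
```

Call:
{"method": "apply_moves", "body": {
  "rot": [
    [0, 0, 0],
    [0, 0, 0],
    [0, 0, 0],
    [0, 0, 0],
    [0, 0, 0]
  ],
  "xyz": [
    [0, 0, 0.05],
    [-0.3, 0, 0],
    [-0.3, 0, 0],
    [-0.3, 0, 0],
    [0, 0, 0]
  ],
  "jaw": [1, 1, 1, 1, 1]
}}

```text
time_s: 11.65
tcp_pos: [0.5881, -0.2216, 0.0323]
tool_rot: [-180.0, -14.9, 167.7]
force: [-0.1, -0.3, 6.2]
finger_gap: 0.636
grip_force: 20.0
```

Call:
{"method": "apply_moves", "body": {
  "rot": [
    [0, 0, 0],
    [0, 0, 0],
    [0, 0, 0],
    [0, 0, 0],
    [0, 0, 0]
  ],
  "xyz": [
    [-0.2, 0, 0],
    [-0.2, 0, 0],
    [0, 0, 0],
    [0, 0, 0],
    [0, 0, 0]
  ],
  "jaw": [1, 1, 1, 1, 1]
}}

```text
time_s: 12.28
tcp_pos: [0.5917, -0.2224, 0.0313]
tool_rot: [-180.0, -14.9, 167.7]
force: [-0.5, -1.1, 5.9]
finger_gap: 0.637
grip_force: 20.0
```

Call:
{"method": "apply_moves", "body": {
  "rot": [
    [0, 0, 0],
    [0, 0, 0],
    [0, 0, 0],
    [0, 0, 0],
    [0, 0, 0]
  ],
  "xyz": [
    [-0.2, 0, 0],
    [-0.1, 0, 0],
    [0, 0, 0],
    [0, 0, 0],
    [0, 0, 0]
  ],
  "jaw": [1, 1, 1, 1, 1]
}}

```text
time_s: 12.9
tcp_pos: [0.5944, -0.2229, 0.0306]
tool_rot: [-180.0, -14.9, 167.7]
force: [-2.2, -0.4, 7.5]
finger_gap: 0.636
grip_force: 20.0
```

Call:
{"method": "apply_moves", "body": {
  "rot": [
    [0, 0, 0],
    [0, 0, 0],
    [0, 0, 0],
    [0, 0, 0],
    [0, 0, 0]
  ],
  "xyz": [
    [-0.15, 0, 0],
    [0, 0, 0],
    [0, 0, 0],
    [0, 0, 0],
    [0, 0, 0]
  ],
  "jaw": [1, 1, 1, 1, 1]
}}

```text
time_s: 13.52
tcp_pos: [0.5953, -0.2231, 0.0303]
tool_rot: [-180.0, -15.0, 167.7]
force: [-5.0, 0.4, 10.2]
finger_gap: 0.634
grip_force: 20.0
```

Call:
{"method": "apply_moves", "body": {
  "rot": [
    [0, 0, 0],
    [0, 0, 0],
    [0, 0, 0],
    [0, 0, 0],
    [0, 0, 0]
  ],
  "xyz": [
    [-0.15, 0, 0],
    [-0.1, 0, 0],
    [0, 0, 0],
    [0, 0, 0],
    [0, 0, 0]
  ],
  "jaw": [1, 1, 1, 1, 1]
}}

```text
time_s: 14.15
tcp_pos: [0.5958, -0.2232, 0.0299]
tool_rot: [180.0, -15.2, 167.7]
force: [-14.6, 2.6, 19.5]
finger_gap: 0.637
grip_force: 20.0
```

Call:
{"method": "apply_moves", "body": {
  "rot": [
    [0, 0, 0],
    [0, 0, 0],
    [0, 0, 0],
    [0, 0, 0],
    [0, 0, 0]
  ],
  "xyz": [
    [0.2, 0, 0],
    [0, 0, 0],
    [0, 0, 0],
    [0, 0, 0],
    [0, 0, 0]
  ],
  "jaw": [1, -1, -1, -1, -1]
}}

```text
time_s: 14.78
tcp_pos: [0.5963, -0.2233, 0.0295]
tool_rot: [-180.0, -14.9, 167.7]
force: [0.5, 0.1, 0.4]
finger_gap: 0.997
grip_force: 0.0
```

Call:
{"method": "apply_moves", "body": {
  "rot": [
    [0, 0, 0],
    [0, 0, 0],
    [0, 0, 0],
    [0, 0, 0],
    [0, 0, 0]
  ],
  "xyz": [
    [0, 0, -2],
    [0, 0, -3],
    [0, 0, -3],
    [0, 0, -3],
    [0, 0, -3]
  ],
  "jaw": [-1, -1, -1, -1, -1]
}}

```text
time_s: 15.4
tcp_pos: [0.6316, -0.2309, 0.1658]
tool_rot: [180.0, -14.9, 167.7]
force: [1.4, -0.2, -0.0]
finger_gap: 1.004
grip_force: 0.0
```

Call:
{"method": "apply_moves", "body": {
  "rot": [
    [0, -5, 0],
    [0, -5, 0],
    [0, -4.9, 0],
    [0, 0, 0],
    [0, 0, 0]
  ],
  "xyz": [
    [0, 0, 0],
    [0, 0, 0],
    [0, 0, 0],
    [0, 0, 0],
    [0, 0, 0]
  ],
  "jaw": [-1, -1, -1, -1, -1]
}}

```text
time_s: 16.02
tcp_pos: [0.6317, -0.2311, 0.165]
tool_rot: [-180.0, -0.1, 167.7]
force: [-0.0, -0.2, 0.4]
finger_gap: 1.003
grip_force: 0.0
```

Call:
{"method": "apply_moves", "body": {
  "rot": [
    [0, 0, 0],
    [0, 0, 0],
    [0, 0, 0],
    [0, 0, 0],
    [0, 0, 0]
  ],
  "xyz": [
    [2.22, -1.46, 0],
    [2.22, -1.46, 0],
    [2.22, -1.46, 0],
    [2.22, -1.46, 0],
    [2.22, -1.46, 0]
  ],
  "jaw": [-1, -1, -1, -1, -1]
}}

```text
time_s: 16.65
tcp_pos: [0.5073, -0.2792, 0.1646]
tool_rot: [180.0, -0.1, 167.7]
force: [0.0, -0.6, -0.9]
finger_gap: 0.999
grip_force: 0.0
```

Call:
{"method": "apply_moves", "body": {
  "rot": [
    [0, 0, 0],
    [0, 0, 0],
    [0, 0, 0],
    [0, 0, 0],
    [0, 0, 0]
  ],
  "xyz": [
    [2.22, -1.46, 0],
    [2.22, -1.46, 0],
    [2.22, -1.46, 0],
    [2.22, -1.46, 0],
    [2.22, -1.46, 0]
  ],
  "jaw": [-1, -1, -1, -1, -1]
}}

```text
time_s: 17.27
tcp_pos: [0.3833, -0.3271, 0.1647]
tool_rot: [180.0, -0.1, 167.7]
force: [1.1, -0.2, -1.4]
finger_gap: 1.001
grip_force: 0.0
```

Call:
{"method": "apply_moves", "body": {
  "rot": [
    [0, 0, -9.2],
    [0, 0, -9.1],
    [0, 0, 0],
    [0, 0, 0],
    [0, 0, 0]
  ],
  "xyz": [
    [0, 0, 2],
    [0, 0, 2],
    [0, 0, 2],
    [0, 0, 1],
    [0, 0, 0]
  ],
  "jaw": [-1, -1, -1, -1, -1]
}}

```text
time_s: 17.9
tcp_pos: [0.3836, -0.3264, 0.0944]
tool_rot: [179.9, -0.1, -174.0]
force: [-0.6, -0.5, 0.8]
finger_gap: 1.005
grip_force: 0.0
```

```bash
python3 - <<'E'
from bench import bot, viewer
import cv2,numpy as np
s=bot.read_state();print({k:np.round(s[k],3) for k in("tcp_pos","tool_rot","force")})
f=viewer.grab_frame("top");t=f["color"][:,:,::-1];s=viewer.grab_frame("scene")["color"][:,:,::-1]
cv2.imwrite('pics/n3.png',np.hstack([cv2.resize(t[155:255,440:540],None,fx=4,fy=4,interpolation=2),cv2.resize(s[150:250,145:245],None,fx=4,fy=4,interpolation=2)]))
E
```

```text
{'tcp_pos': array([ 0.384, -0.326,  0.094]), 'tool_rot': array([ 1.79934e+02, -5.50000e-02, -1.73988e+02]), 'force': array([-0.574, -0.484,  0.795])}
```

View pics/n3.png

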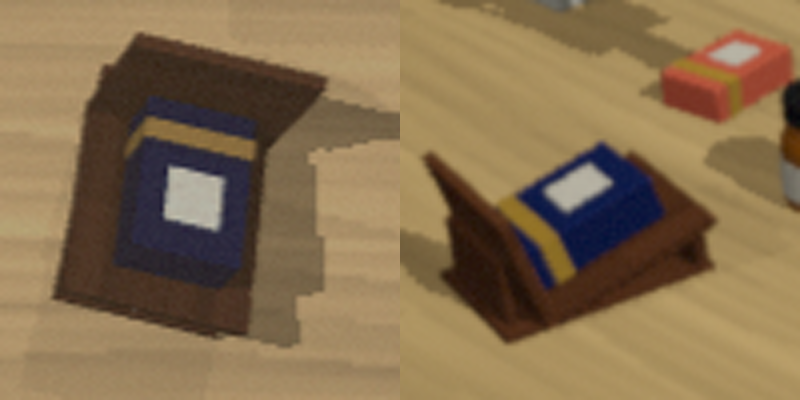

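```bash
python3 - <<'E'
from h import *
from bench import viewer
f=viewer.grab_frame("top");img=f["color"]
cv2.imwrite('pics/n4.png',cv2.resize(img[175:245,445:525,::-1],None,fx=8,fy=8,interpolation=2))
m=mask(img,(100,60,20),(140,255,255),(455,170,515,235));c=big(m);print(cv2.approxPolyDP(c,2,True).reshape(-1,2).tolist())
# brightness rows/cols: white label centroid
w=mask(img,(0,0,130),(180,60,255),(470,190,510,215));M=cv2.moments(big(w));print('label',M['m10']/M['m00'],M['m01']/M['m00'],cv2.minAreaRect(big(w)))
E
```

```text
[[476, 190], [473, 215], [499, 221], [501, 196]]
label 487.94444444444446 204.09150326797385 ((487.9938659667969, 204.05487060546875), (13.472647666931152, 13.583078384399414), 6.34019136428833)
```

View pics/n4.png

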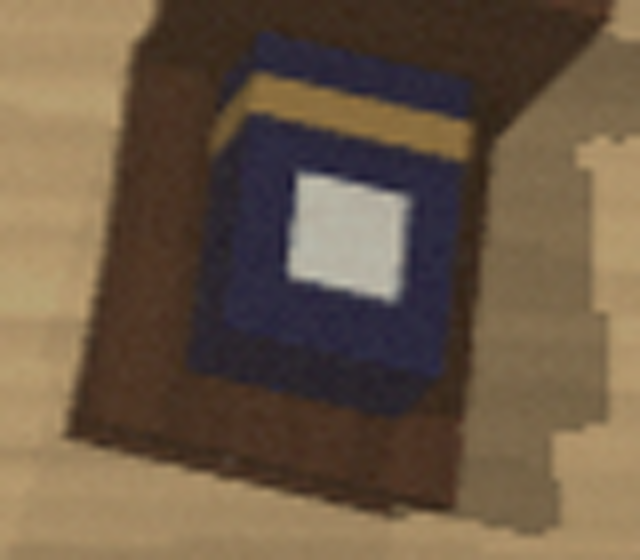

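```bash
python3 - <<'E'
from h import *
from bench import viewer
f=viewer.grab_frame("top")
P=lambda u,v,z:plane(f,445+u/8,175+v/8,z)
a=np.radians(-12);ex=np.array([np.cos(a),np.sin(a),0]);ey=np.array([-np.sin(a),np.cos(a),0])
for n,u,v,z in(('fbL',190,370,.035),('fbR',390,414,.035),('ftL',222,325,.064),('ftR',442,377,.064),('btL',260,30,.041),('btR',475,82,.041),('hiL',70,437,.04),('hiR',458,508,.04),('crR',490,140,.012),('rampLmid',118,165,.02)):
    p=P(u,v,z);print(n,p.round(4),'s',(p@ex).round(4),'t',(p@ey).round(4))
E
```

```text
fbL [ 0.5601 -0.1897  0.035 ] s 0.5873 t -0.0691
fbR [ 0.5495 -0.2426  0.035 ] s 0.5879 t -0.1231
ftL [ 0.5676 -0.1891  0.064 ] s 0.5945 t -0.0669
ftR [ 0.5553 -0.2457  0.064 ] s 0.5942 t -0.1248
btL [ 0.6515 -0.2079  0.041 ] s 0.6805 t -0.0679
btR [ 0.6386 -0.265   0.041 ] s 0.6797 t -0.1264
hiL [ 0.5407 -0.1562  0.04  ] s 0.5614 t -0.0404
hiR [ 0.5242 -0.2582  0.04  ] s 0.5664 t -0.1436
crR [ 0.6292 -0.28    0.012 ] s 0.6737 t -0.1431
rampLmid [ 0.6183 -0.1758  0.02  ] s 0.6413 t -0.0434
```

Call:
{"method": "apply_moves", "body": {
  "rot": [
    [0, 0, 0],
    [0, 0, 0],
    [0, 0, 0],
    [0, 0, 0],
    [0, 0, 0]
  ],
  "xyz": [
    [0, 0, 2.5],
    [0, 0, 2.5],
    [0, 0, 2],
    [0, 0, 1.3],
    [0, 0, 0.5]
  ],
  "jaw": [-1, -1, -1, -1, -1]
}}

```text
time_s: 18.73
tcp_pos: [0.3835, -0.3264, 0.0066]
tool_rot: [180.0, -0.0, -174.0]
force: [0.5, 0.0, 0.1]
finger_gap: 1.003
grip_force: 0.0
```

Call:
{"method": "apply_moves", "body": {
  "rot": [
    [0, 0, 0],
    [0, 0, 0],
    [0, 0, 0],
    [0, 0, 0],
    [0, 0, 0]
  ],
  "xyz": [
    [0, 0, 0],
    [0, 0, 0],
    [0, 0, 0],
    [0, 0, 0],
    [0, 0, 0]
  ],
  "jaw": [-1, 1, 1, 1, 1],
  "newtons": 20
}}

```text
time_s: 19.35
tcp_pos: [0.3835, -0.3264, 0.007]
tool_rot: [-180.0, 0.0, -174.0]
force: [-0.0, 0.1, 0.5]
finger_gap: 0.591
grip_force: 0.0
```

Call:
{"method": "apply_moves", "body": {
  "rot": [
    [0, 0, 0],
    [0, 0, 0],
    [0, 0, 0],
    [0, 0, 0],
    [0, 0, 0]
  ],
  "xyz": [
    [0, 0, 0],
    [0, 0, 0],
    [0, 0, 0],
    [0, 0, 0],
    [0, 0, 0]
  ],
  "jaw": [1, 1, 1, 1, 1]
}}

```text
time_s: 19.98
tcp_pos: [0.3835, -0.3264, 0.0069]
tool_rot: [-180.0, 0.0, -174.0]
force: [-0.7, 0.9, 6.1]
finger_gap: 0.547
grip_force: 19.9
```

Call:
{"method": "apply_moves", "body": {
  "rot": [
    [0, 0, 0],
    [0, 0, 9.1],
    [0, 0, 9],
    [0, 0, 0],
    [0, 0, 0]
  ],
  "xyz": [
    [0, 0, -4],
    [0, 0, -5],
    [0, 0, -5],
    [0, 0, -5],
    [0, 0, 0]
  ],
  "jaw": [1, 1, 1, 1, 1]
}}

```text
time_s: 20.6
tcp_pos: [0.3848, -0.3278, 0.2]
tool_rot: [-179.8, 0.3, 167.9]
force: [-0.4, -0.4, -2.1]
finger_gap: 0.549
grip_force: 19.9
```

Call:
{"method": "apply_moves", "body": {
  "rot": [
    [0, 0, 0],
    [0, 0, 0],
    [0, 0, 0],
    [0, 0, 0],
    [0, 0, 0]
  ],
  "xyz": [
    [-2.21, 1.46, 0],
    [-2.21, 1.46, 0],
    [-2.21, 1.46, 0],
    [-2.21, 1.46, 0],
    [-2.21, 1.46, 0]
  ],
  "jaw": [1, 1, 1, 1, 1]
}}

```text
time_s: 21.22
tcp_pos: [0.5071, -0.2774, 0.1952]
tool_rot: [180.0, -0.1, 167.9]
force: [-0.6, -0.0, -1.5]
finger_gap: 0.542
grip_force: 19.9
```

Call:
{"method": "apply_moves", "body": {
  "rot": [
    [0, 0, 0],
    [0, 0, 0],
    [0, 0, 0],
    [0, 0, 0],
    [0, 0, 0]
  ],
  "xyz": [
    [-2.21, 1.46, 0],
    [-2.21, 1.46, 0],
    [-2.21, 1.46, 0],
    [-2.21, 1.46, 0],
    [-2.21, 1.46, 0]
  ],
  "jaw": [1, 1, 1, 1, 1]
}}

```text
time_s: 21.85
tcp_pos: [0.6303, -0.2293, 0.1948]
tool_rot: [180.0, -0.1, 167.9]
force: [0.5, -0.2, -2.1]
finger_gap: 0.549
grip_force: 19.9
```

Call:
{"method": "apply_moves", "body": {
  "rot": [
    [0, 4.9, 0],
    [0, 5, 0],
    [0, 5, 0],
    [0, 0, 0],
    [0, 0, 0]
  ],
  "xyz": [
    [0, 0, 0],
    [0, 0, 0],
    [0, 0, 0],
    [0, 0, 0],
    [0, 0, 0]
  ],
  "jaw": [1, 1, 1, 1, 1]
}}

```text
time_s: 22.48
tcp_pos: [0.6298, -0.2298, 0.1958]
tool_rot: [180.0, -14.9, 167.9]
force: [-0.2, 0.3, -1.0]
finger_gap: 0.546
grip_force: 19.9
```

Call:
{"method": "apply_moves", "body": {
  "rot": [
    [0, 0, 0],
    [0, 0, 0],
    [0, 0, 0],
    [0, 0, 0],
    [0, 0, 0]
  ],
  "xyz": [
    [0, 0, 2.5],
    [0, 0, 2.5],
    [0, 0, 2.5],
    [0, 0, 2.5],
    [0, 0, 1]
  ],
  "jaw": [1, 1, 1, 1, 1]
}}

```text
time_s: 23.1
tcp_pos: [0.6013, -0.2236, 0.0897]
tool_rot: [180.0, -14.9, 167.9]
force: [0.7, -0.4, -0.7]
finger_gap: 0.548
grip_force: 19.9
```

Call:
{"method": "apply_moves", "body": {
  "rot": [
    [0, 0, 0],
    [0, 0, 0],
    [0, 0, 0],
    [0, 0, 0],
    [0, 0, 0]
  ],
  "xyz": [
    [0, 0, 1],
    [0, 0, 0.8],
    [0, 0, 0.4],
    [0, 0, 0],
    [0, 0, 0]
  ],
  "jaw": [1, 1, 1, 1, 1]
}}

```text
time_s: 23.72
tcp_pos: [0.5973, -0.2229, 0.0696]
tool_rot: [-180.0, -14.9, 167.9]
force: [-0.4, -0.5, -1.4]
finger_gap: 0.549
grip_force: 19.9
```

Call:
{"method": "apply_moves", "body": {
  "rot": [
    [0, 0, 0],
    [0, 0, 0],
    [0, 0, 0],
    [0, 0, 0],
    [0, 0, 0]
  ],
  "xyz": [
    [0, 0, 0.3],
    [0, 0, 0.2],
    [0, 0, 0.1],
    [0, 0, 0],
    [0, 0, 0]
  ],
  "jaw": [1, 1, 1, 1, 1]
}}

```text
time_s: 24.35
tcp_pos: [0.5955, -0.2224, 0.0635]
tool_rot: [-180.0, -14.9, 167.9]
force: [0.2, 0.3, -1.0]
finger_gap: 0.551
grip_force: 19.9
```

Call:
{"method": "apply_moves", "body": {
  "rot": [
    [0, 0, 0],
    [0, 0, 0],
    [0, 0, 0],
    [0, 0, 0],
    [0, 0, 0]
  ],
  "xyz": [
    [0, 0, 0.1],
    [0, 0, 0],
    [0, 0, 0],
    [0, 0, 0],
    [0, 0, 0]
  ],
  "jaw": [1, 1, 1, 1, 1]
}}

```text
time_s: 24.98
tcp_pos: [0.5952, -0.2224, 0.0625]
tool_rot: [-180.0, -14.9, 167.9]
force: [-0.4, 0.0, -0.1]
finger_gap: 0.548
grip_force: 19.9
```

Call:
{"method": "apply_moves", "body": {
  "rot": [
    [0, 0, 0],
    [0, 0, 0],
    [0, 0, 0],
    [0, 0, 0],
    [0, 0, 0]
  ],
  "xyz": [
    [0, 0, 0.1],
    [0, 0, 0],
    [0, 0, 0],
    [0, 0, 0],
    [0, 0, 0]
  ],
  "jaw": [1, 1, 1, 1, 1]
}}

```text
time_s: 25.6
tcp_pos: [0.5952, -0.2224, 0.0622]
tool_rot: [-180.0, -14.9, 167.9]
force: [-0.1, 0.0, 8.1]
finger_gap: 0.546
grip_force: 19.9
```

Call:
{"method": "apply_moves", "body": {
  "rot": [
    [0, 0, 0],
    [0, 0, 0],
    [0, 0, 0],
    [0, 0, 0],
    [0, 0, 0]
  ],
  "xyz": [
    [-0.3, 0, -0.05],
    [-0.3, 0, 0],
    [-0.3, 0, 0],
    [-0.3, 0, 0],
    [0, 0, 0]
  ],
  "jaw": [1, 1, 1, 1, 1]
}}

```text
time_s: 26.22
tcp_pos: [0.6069, -0.2249, 0.0591]
tool_rot: [-180.0, -14.9, 167.9]
force: [1.4, -0.3, 3.2]
finger_gap: 0.547
grip_force: 19.9
```

Call:
{"method": "apply_moves", "body": {
  "rot": [
    [0, 0, 0],
    [0, 0, 0],
    [0, 0, 0],
    [0, 0, 0],
    [0, 0, 0]
  ],
  "xyz": [
    [-0.15, 0, 0],
    [-0.15, 0, 0],
    [0, 0, 0],
    [0, 0, 0],
    [0, 0, 0]
  ],
  "jaw": [1, 1, 1, 1, 1]
}}

```text
time_s: 26.85
tcp_pos: [0.6094, -0.2255, 0.0583]
tool_rot: [-180.0, -14.9, 167.9]
force: [-0.0, -1.0, 4.6]
finger_gap: 0.549
grip_force: 19.9
```

Call:
{"method": "apply_moves", "body": {
  "rot": [
    [0, 0, 0],
    [0, 0, 0],
    [0, 0, 0],
    [0, 0, 0],
    [0, 0, 0]
  ],
  "xyz": [
    [-0.15, 0, 0],
    [0, 0, 0],
    [0, 0, 0],
    [0, 0, 0],
    [0, 0, 0]
  ],
  "jaw": [1, 1, 1, 1, 1]
}}

```text
time_s: 27.48
tcp_pos: [0.6103, -0.2256, 0.0581]
tool_rot: [180.0, -15.0, 167.9]
force: [-4.8, 0.9, 7.7]
finger_gap: 0.549
grip_force: 19.9
```

Call:
{"method": "apply_moves", "body": {
  "rot": [
    [0, 0, 0],
    [0, 0, 0],
    [0, 0, 0],
    [0, 0, 0],
    [0, 0, 0]
  ],
  "xyz": [
    [-0.15, 0, 0],
    [0, 0, 0],
    [0.1, 0, 0],
    [0, 0, 0],
    [0, 0, 0]
  ],
  "jaw": [1, 1, 1, -1, -1]
}}

```text
time_s: 28.1
tcp_pos: [0.6112, -0.2258, 0.0574]
tool_rot: [-180.0, -14.9, 167.9]
force: [0.4, -0.2, -1.1]
finger_gap: 0.734
grip_force: 0.0
```

Call:
{"method": "apply_moves", "body": {
  "rot": [
    [0, 0, 0],
    [0, 0, 0],
    [0, 0, 0],
    [0, 0, 0],
    [0, 0, 0]
  ],
  "xyz": [
    [0, 0, 0],
    [0, 0, 0],
    [0, 0, 0],
    [0, 0, -2],
    [0, 0, -3]
  ],
  "jaw": [-1, -1, -1, -1, -1]
}}

```text
time_s: 28.72
tcp_pos: [0.6232, -0.2283, 0.1058]
tool_rot: [180.0, -15.0, 167.9]
force: [1.1, -0.5, -0.3]
finger_gap: 1.003
grip_force: 0.0
```

Call:
{"method": "apply_moves", "body": {
  "rot": [
    [0, 0, 0],
    [0, 0, 0],
    [0, -5, 0],
    [0, -5, 0],
    [0, -4.9, 0]
  ],
  "xyz": [
    [0, 0, -3],
    [0, 0, -3],
    [0, 0, 0],
    [0, 0, 0],
    [0, 0, 0]
  ],
  "jaw": [-1, -1, -1, -1, -1]
}}

```text
time_s: 29.35
tcp_pos: [0.6389, -0.2317, 0.1642]
tool_rot: [-180.0, 0.2, 167.9]
force: [-0.3, -0.2, 0.0]
finger_gap: 1.001
grip_force: 0.0
```

Call:
{"method": "apply_moves", "body": {
  "rot": [
    [0, 0, 0],
    [0, 0, 0],
    [0, 0, 0],
    [0, 0, 0],
    [0, 0, 0]
  ],
  "xyz": [
    [2.07, 0.18, 0],
    [2.07, 0.18, 0],
    [2.07, 0.18, 0],
    [2.07, 0.18, 0],
    [2.07, 0.18, 0]
  ],
  "jaw": [-1, -1, -1, -1, -1]
}}

```text
time_s: 29.98
tcp_pos: [0.5388, -0.201, 0.1641]
tool_rot: [-180.0, 0.0, 167.9]
force: [-0.4, 0.5, 0.1]
finger_gap: 1.002
grip_force: 0.0
```

Call:
{"method": "apply_moves", "body": {
  "rot": [
    [0, 0, 0],
    [0, 0, 0],
    [0, 0, 0],
    [0, 0, 0],
    [0, 0, 0]
  ],
  "xyz": [
    [2.07, 0.18, 0],
    [2.07, 0.18, 0],
    [2.07, 0.18, 0],
    [2.07, 0.18, 0],
    [2.07, 0.18, 0]
  ],
  "jaw": [-1, -1, -1, -1, -1]
}}

```text
time_s: 30.6
tcp_pos: [0.4395, -0.1706, 0.1641]
tool_rot: [-180.0, 0.0, 167.9]
force: [0.0, 0.1, 0.1]
finger_gap: 0.998
grip_force: 0.0
```

Call:
{"method": "apply_moves", "body": {
  "rot": [
    [0, 0, 10],
    [0, 0, 10],
    [0, 0, 10],
    [0, 0, 10],
    [0, 0, 10]
  ],
  "xyz": [
    [0, 0, 0],
    [0, 0, 0],
    [0, 0, 0],
    [0, 0, 0],
    [0, 0, 0]
  ],
  "jaw": [-1, -1, -1, -1, -1]
}}

```text
time_s: 31.22
tcp_pos: [0.4402, -0.1708, 0.1641]
tool_rot: [180.0, 0.0, 117.6]
force: [0.9, 0.2, -0.2]
finger_gap: 1.003
grip_force: 0.0
```

Call:
{"method": "apply_moves", "body": {
  "rot": [
    [0, 0, 10],
    [0, 0, 10],
    [0, 0, 10],
    [0, 0, 10],
    [0, 0, 0]
  ],
  "xyz": [
    [0, 0, 0],
    [0, 0, 0],
    [0, 0, 0],
    [0, 0, 2],
    [0, 0, 2]
  ],
  "jaw": [-1, -1, -1, -1, -1]
}}

```text
time_s: 31.85
tcp_pos: [0.4404, -0.1709, 0.1238]
tool_rot: [179.9, 0.0, 77.7]
force: [-0.5, -0.1, 0.6]
finger_gap: 0.998
grip_force: 0.0
```

```bash
python3 - <<'E'
from bench import bot, viewer
import cv2,numpy as np
s=bot.read_state();print({k:np.round(s[k],4) for k in("tcp_pos","tool_rot","force","joints")})
f=viewer.grab_frame("top");t=f["color"][:,:,::-1];s=viewer.grab_frame("scene")["color"][:,:,::-1]
cv2.imwrite('pics/j1.png',np.hstack([cv2.resize(t[155:255,440:540],None,fx=4,fy=4,interpolation=2),cv2.resize(s[125:225,165:265],None,fx=4,fy=4,interpolation=2)]))
E
```

```text
{'tcp_pos': array([ 0.4404, -0.1709,  0.1238]), 'tool_rot': array([1.799355e+02, 1.780000e-02, 7.774250e+01]), 'force': array([-0.543 , -0.1128,  0.6024]), 'joints': array([-2.845940e+01,  2.330040e+01,  1.043733e+02,  1.200000e-03,
        5.225930e+01, -1.620260e+01])}
```

View pics/j1.png

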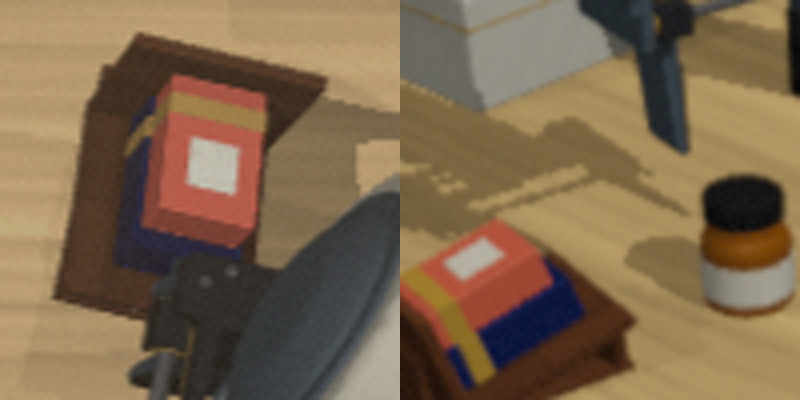

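Call:
{"method": "apply_moves", "body": {
  "rot": [
    [0, 0, 0],
    [0, 0, 0],
    [0, 0, 0],
    [0, 0, 0],
    [0, 0, 0]
  ],
  "xyz": [
    [0, 0, 2.5],
    [0, 0, 2.5],
    [0, 0, 2.5],
    [0, 0, 2],
    [0, 0, 1.1]
  ],
  "jaw": [-1, -1, -1, -1, -1]
}}

```text
time_s: 32.58
tcp_pos: [0.4404, -0.1709, 0.0178]
tool_rot: [-180.0, -0.0, 77.9]
force: [0.2, -0.8, 1.0]
finger_gap: 1.001
grip_force: 0.0
```

Call:
{"method": "apply_moves", "body": {
  "rot": [
    [0, 0, 0],
    [0, 0, 0],
    [0, 0, 0],
    [0, 0, 0],
    [0, 0, 0]
  ],
  "xyz": [
    [0, 0, 0],
    [0, 0, 0],
    [0, 0, 0],
    [0, 0, 0],
    [0, 0, 0]
  ],
  "jaw": [-1, 0, 0.5, 1, 1],
  "newtons": 20
}}

```text
time_s: 33.2
tcp_pos: [0.4404, -0.1709, 0.0182]
tool_rot: [180.0, 0.0, 77.9]
force: [0.4, 0.7, 5.2]
finger_gap: 0.63
grip_force: 20.0
```

Call:
{"method": "apply_moves", "body": {
  "rot": [
    [0, 0, 0],
    [0, 0, 0],
    [0, 0, 0],
    [0, 0, 0],
    [0, 0, 0]
  ],
  "xyz": [
    [0, 0, 0],
    [0, 0, 0],
    [0, 0, 0],
    [0, 0, 0],
    [0, 0, 0]
  ],
  "jaw": [1, 1, 1, 1, 1]
}}

```text
time_s: 33.83
tcp_pos: [0.4404, -0.1709, 0.0182]
tool_rot: [180.0, 0.0, 77.9]
force: [-0.2, 0.4, 6.9]
finger_gap: 0.628
grip_force: 20.0
```

Call:
{"method": "apply_moves", "body": {
  "rot": [
    [0, 0, 0],
    [0, 0, 0],
    [0, 0, 0],
    [0, 0, 0],
    [0, 0, 0]
  ],
  "xyz": [
    [0, 0, -1],
    [0, 0, -2],
    [0, 0, -3],
    [0, 0, -3],
    [0, 0, -3]
  ],
  "jaw": [1, 1, 1, 1, 1]
}}

```text
time_s: 34.45
tcp_pos: [0.4398, -0.1706, 0.1394]
tool_rot: [-180.0, -0.0, 77.9]
force: [-0.6, -0.6, -1.8]
finger_gap: 0.628
grip_force: 20.0
```

Call:
{"method": "apply_moves", "body": {
  "rot": [
    [0, 0, 0],
    [0, 0, 0],
    [0, 0, 0],
    [0, 0, 0],
    [0, 0, 0]
  ],
  "xyz": [
    [2, 0.5, 0],
    [3, 0.7, 0],
    [3, 0.7, 0],
    [3, 0.7, 0],
    [3, 0.7, 0]
  ],
  "jaw": [1, 1, 1, 1, 1]
}}

```text
time_s: 35.08
tcp_pos: [0.5018, -0.0398, 0.1385]
tool_rot: [-180.0, 0.0, 77.9]
force: [0.1, -0.5, -1.8]
finger_gap: 0.629
grip_force: 20.0
```

Call:
{"method": "apply_moves", "body": {
  "rot": [
    [0, 0, 0],
    [0, 0, 0],
    [0, 0, 0],
    [0, 0, 0],
    [0, 0, 0]
  ],
  "xyz": [
    [3, 0.7, 0],
    [3, 0.7, 0],
    [3, 0.7, 0],
    [3, 0.7, 0],
    [3, 0.7, 0]
  ],
  "jaw": [1, 1, 1, 1, 1]
}}

```text
time_s: 35.7
tcp_pos: [0.5673, 0.0995, 0.1384]
tool_rot: [-180.0, 0.0, 77.9]
force: [0.8, -0.3, -1.3]
finger_gap: 0.628
grip_force: 20.0
```

Call:
{"method": "apply_moves", "body": {
  "rot": [
    [0, 0, 0],
    [0, 0, 0],
    [0, 0, 0],
    [0, 0, 0],
    [0, 0, 0]
  ],
  "xyz": [
    [3, 0.7, 0],
    [3, 0.7, 0],
    [3, 0.7, 0],
    [2.35, 0.33, 0],
    [0, 0, 0]
  ],
  "jaw": [1, 1, 1, 1, 1]
}}

```text
time_s: 36.33
tcp_pos: [0.6148, 0.2057, 0.1382]
tool_rot: [-180.0, -0.0, 78.0]
force: [-0.4, -0.0, -2.5]
finger_gap: 0.629
grip_force: 20.0
```

```bash
python3 - <<'E'
from bench import bot, viewer
import cv2,numpy as np
s=bot.read_state();print({k:np.round(s[k],4) for k in("tcp_pos","tool_rot","force")})
s=viewer.grab_frame("scene")["color"][:,:,::-1]
cv2.imwrite('pics/j2.png',cv2.resize(s[150:350,220:440],None,fx=3,fy=3,interpolation=2))
E
```

```text
{'tcp_pos': array([0.6148, 0.2057, 0.1382]), 'tool_rot': array([-1.799936e+02, -5.300000e-03,  7.801120e+01]), 'force': array([-0.401 , -0.0153, -2.5315])}
```

View pics/j2.png

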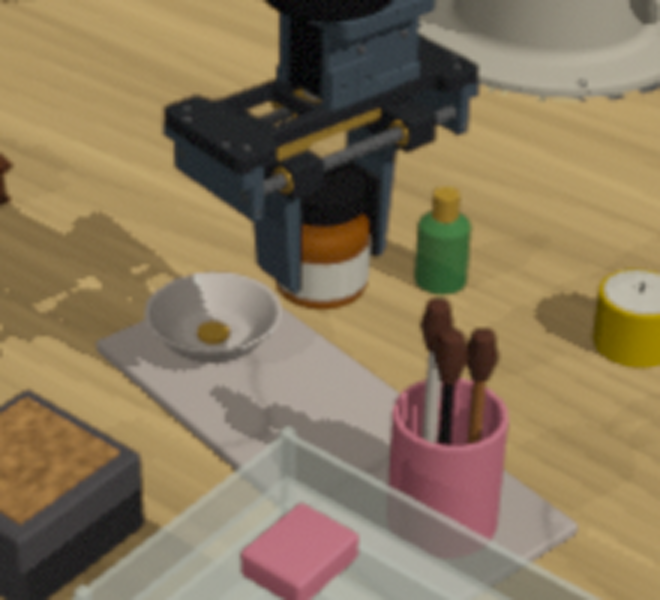

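Call:
{"method": "apply_moves", "body": {
  "rot": [
    [0, 0, 0],
    [0, 0, 0],
    [0, 0, 0],
    [0, 0, 0],
    [0, 0, 0]
  ],
  "xyz": [
    [0, 0, 2.5],
    [0, 0, 2.5],
    [0, 0, 2.5],
    [0, 0, 2],
    [0, 0, 1]
  ],
  "jaw": [1, 1, 1, 1, 1]
}}

```text
time_s: 37.0
tcp_pos: [0.6141, 0.2034, 0.0322]
tool_rot: [-179.9, 0.0, 77.9]
force: [1.1, -0.1, -1.1]
finger_gap: 0.627
grip_force: 20.0
```

Call:
{"method": "apply_moves", "body": {
  "rot": [
    [0, 0, 0],
    [0, 0, 0],
    [0, 0, 0],
    [0, 0, 0],
    [0, 0, 0]
  ],
  "xyz": [
    [0, 0, 0.2],
    [0, 0, 0.1],
    [0, 0, 0.1],
    [0, 0, 0],
    [0, 0, 0]
  ],
  "jaw": [1, 1, 1, 1, 1]
}}

```text
time_s: 37.62
tcp_pos: [0.615, 0.2045, 0.0292]
tool_rot: [180.0, -0.0, 77.9]
force: [0.1, 0.6, -2.0]
finger_gap: 0.628
grip_force: 20.0
```

Call:
{"method": "apply_moves", "body": {
  "rot": [
    [0, 0, 0],
    [0, 0, 0],
    [0, 0, 0],
    [0, 0, 0],
    [0, 0, 0]
  ],
  "xyz": [
    [0, 0, 0.1],
    [0, 0, 0],
    [0, 0, 0],
    [0, 0, 0],
    [0, 0, 0]
  ],
  "jaw": [1, 1, 1, 1, 1]
}}

```text
time_s: 38.25
tcp_pos: [0.615, 0.2045, 0.0283]
tool_rot: [180.0, -0.0, 77.9]
force: [-3.3, -0.4, 5.9]
finger_gap: 0.631
grip_force: 20.0
```

Call:
{"method": "apply_moves", "body": {
  "rot": [
    [0, 0, 0],
    [0, 0, 0],
    [0, 0, 0],
    [0, 0, 0],
    [0, 0, 0]
  ],
  "xyz": [
    [0, 0, 0.05],
    [0, 0, 0],
    [0, 0, 0],
    [0, 0, 0],
    [0, 0, 0]
  ],
  "jaw": [1, 1, 1, 1, 1]
}}

```text
time_s: 38.88
tcp_pos: [0.615, 0.2045, 0.0282]
tool_rot: [180.0, -0.0, 77.9]
force: [-4.5, -0.8, 13.1]
finger_gap: 0.628
grip_force: 20.0
```

Call:
{"method": "apply_moves", "body": {
  "rot": [
    [0, 0, 0],
    [0, 0, 0],
    [0, 0, 0],
    [0, 0, 0],
    [0, 0, 0]
  ],
  "xyz": [
    [0, 0, -0.05],
    [0, 0, 0],
    [0, 0, 0],
    [0, 0, 0],
    [0, 0, 0]
  ],
  "jaw": [1, -1, -1, -1, -1]
}}

```text
time_s: 39.5
tcp_pos: [0.6148, 0.2044, 0.0279]
tool_rot: [-180.0, 0.0, 77.9]
force: [0.1, -0.5, 0.1]
finger_gap: 0.996
grip_force: 0.0
```

Call:
{"method": "apply_moves", "body": {
  "rot": [
    [0, 0, 0],
    [0, 0, 0],
    [0, 0, 0],
    [0, 0, 0],
    [0, 0, 0]
  ],
  "xyz": [
    [0, 0, -1.5],
    [0, 0, -3],
    [0, 0, -3],
    [0, 0, -3],
    [0, 0, -2]
  ],
  "jaw": [-1, -1, -1, -1, -1]
}}

```text
time_s: 40.12
tcp_pos: [0.6154, 0.2046, 0.1557]
tool_rot: [179.9, -0.1, 77.9]
force: [0.8, 0.1, -0.1]
finger_gap: 0.997
grip_force: 0.0
```

Call:
{"method": "apply_moves", "body": {
  "rot": [
    [0, 0, 0],
    [0, 0, 0],
    [0, 0, 0],
    [0, 0, 0],
    [0, 0, 0]
  ],
  "xyz": [
    [-0.83, -1.85, 0],
    [-0.83, -1.85, 0],
    [-0.83, -1.85, 0],
    [-0.83, -1.85, 0],
    [-0.83, -1.85, 0]
  ],
  "jaw": [-1, -1, -1, -1, -1]
}}

```text
time_s: 40.75
tcp_pos: [0.5153, 0.1831, 0.154]
tool_rot: [179.9, -0.0, 77.9]
force: [-0.4, 0.8, 0.6]
finger_gap: 1.003
grip_force: 0.0
```

Call:
{"method": "apply_moves", "body": {
  "rot": [
    [0, 0, 0],
    [0, 0, 0],
    [0, 0, 0],
    [0, 0, 0],
    [0, 0, 0]
  ],
  "xyz": [
    [-0.83, -1.85, 0],
    [-0.83, -1.85, 0],
    [-0.83, -1.85, 0],
    [-0.83, -1.85, 0],
    [-0.83, -1.85, 0]
  ],
  "jaw": [-1, -1, -1, -1, -1]
}}

```text
time_s: 41.38
tcp_pos: [0.4162, 0.1619, 0.1539]
tool_rot: [179.9, -0.0, 77.9]
force: [-0.7, -0.1, -0.1]
finger_gap: 0.998
grip_force: 0.0
```

Call:
{"method": "apply_moves", "body": {
  "rot": [
    [0, 0, 0],
    [0, 0, 0],
    [0, 0, 0],
    [0, 0, 0],
    [0, 0, 0]
  ],
  "xyz": [
    [0, 0, 0],
    [0, 0, 0],
    [0, 0, 0],
    [0, 0, 0],
    [0, 0, 0]
  ],
  "jaw": [-1, -1, -1, -1, -1]
}}

```text
time_s: 42.0
tcp_pos: [0.4168, 0.162, 0.1529]
tool_rot: [-180.0, 0.0, 77.9]
force: [-0.1, -0.4, -0.3]
finger_gap: 1.0
grip_force: 0.0
```

```bash
python3 - <<'E'
from h import *
from bench import bot, viewer
s=bot.read_state();print({k:np.round(s[k],4) for k in("tcp_pos","tool_rot","force")})
g=viewer.grab_frame("scene");f=viewer.grab_frame("top")
# green body in scene: silhouette centre at mid-height of the body
c=big(mask(g["color"],(45,90,30),(85,255,255),(340,200,400,260)));x,y,w,h=cv2.boundingRect(c);print('green scene',x,y,w,h,plane(g,x+w/2-.5,y+h/2,.026))
s=g["color"][:,:,::-1];t=f["color"][:,:,::-1]
cv2.imwrite('pics/p1.png',np.hstack([cv2.resize(s[150:350,230:430],(400,400)),cv2.resize(t[145:345,195:395],(400,400))]))
E
```

```text
{'tcp_pos': array([0.4168, 0.162 , 0.1529]), 'tool_rot': array([-1.799957e+02,  3.200000e-03,  7.791760e+01]), 'force': array([-0.0915, -0.4434, -0.2676])}
green scene 359 222 17 26 [0.41775395 0.16778847 0.026     ]
```

View pics/p1.png

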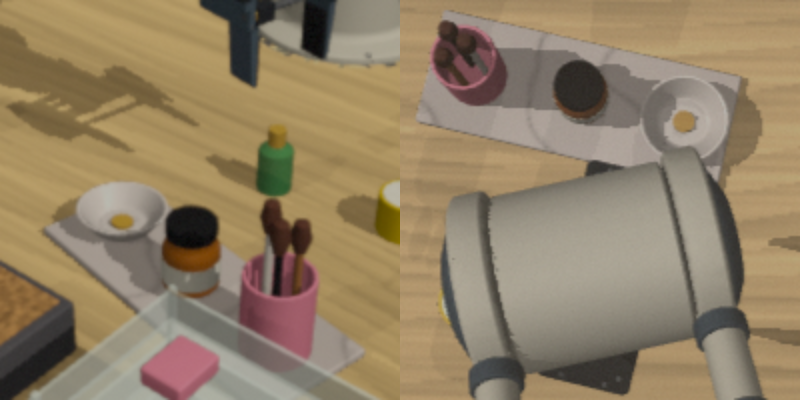

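Call:
{"method": "apply_moves", "body": {
  "rot": [
    [0, 0, 0],
    [0, 0, 0],
    [0, 0, 0],
    [0, 0, 0],
    [0, 0, 0]
  ],
  "xyz": [
    [0.2, 0, 3],
    [0, 0, 3.5],
    [0, 0, 3.5],
    [0, 0, 2.5],
    [0, 0, 1.3]
  ],
  "jaw": [-1, -1, -1, -1, -1]
}}

```text
time_s: 42.72
tcp_pos: [0.4166, 0.1639, 0.0139]
tool_rot: [-179.9, 0.0, 77.9]
force: [0.1, -0.6, 0.6]
finger_gap: 0.995
grip_force: 0.0
```

Call:
{"method": "apply_moves", "body": {
  "rot": [
    [0, 0, 0],
    [0, 0, 0],
    [0, 0, 0],
    [0, 0, 0],
    [0, 0, 0]
  ],
  "xyz": [
    [0, 0, 0],
    [0, 0, 0],
    [0, 0, 0],
    [0, 0, 0],
    [0, 0, 0]
  ],
  "jaw": [-1, -0.4, -0.1, 0.2, 1],
  "newtons": 15
}}

```text
time_s: 43.35
tcp_pos: [0.4172, 0.164, 0.0152]
tool_rot: [180.0, -0.0, 77.9]
force: [0.0, -0.1, 0.1]
finger_gap: 0.593
grip_force: 0.0
```

Call:
{"method": "apply_moves", "body": {
  "rot": [
    [0, 0, 0],
    [0, 0, 0],
    [0, 0, 0],
    [0, 0, 0],
    [0, 0, 0]
  ],
  "xyz": [
    [0, 0, 0],
    [0, 0, 0],
    [0, 0, 0],
    [0, 0, 0],
    [0, 0, 0]
  ],
  "jaw": [1, 1, 1, 1, 1]
}}

```text
time_s: 43.98
tcp_pos: [0.417, 0.164, 0.015]
tool_rot: [180.0, 0.0, 77.9]
force: [-0.2, -0.6, 3.6]
finger_gap: 0.439
grip_force: 15.0
```

Call:
{"method": "apply_moves", "body": {
  "rot": [
    [0, 0, 0],
    [0, 0, 0],
    [0, 0, 0],
    [0, 0, 0],
    [0, 0, 0]
  ],
  "xyz": [
    [0, 0, -1],
    [0, 0, -3],
    [0, 0, -3],
    [0, 0, -3],
    [0, 0, -3]
  ],
  "jaw": [1, 1, 1, 1, 1]
}}

```text
time_s: 44.6
tcp_pos: [0.4167, 0.1639, 0.1465]
tool_rot: [180.0, -0.0, 77.9]
force: [-0.3, -0.1, -1.5]
finger_gap: 0.438
grip_force: 15.0
```

Call:
{"method": "apply_moves", "body": {
  "rot": [
    [0, 0, 0],
    [0, 0, 0],
    [0, 0, 0],
    [0, 0, 0],
    [0, 0, 0]
  ],
  "xyz": [
    [-2.4, 2.53, 0],
    [-2.4, 2.53, 0],
    [-2.4, 2.53, 0],
    [-2.4, 2.53, 0],
    [-2.4, 2.53, 0]
  ],
  "jaw": [1, 1, 1, 1, 1]
}}

```text
time_s: 45.22
tcp_pos: [0.5159, 0.0191, 0.1455]
tool_rot: [-180.0, -0.0, 77.9]
force: [1.0, 0.4, -0.9]
finger_gap: 0.435
grip_force: 15.0
```

Call:
{"method": "apply_moves", "body": {
  "rot": [
    [0, 0, 0],
    [0, 0, 0],
    [0, 0, 0],
    [0, 0, 0],
    [0, 0, 0]
  ],
  "xyz": [
    [-2.4, 2.53, 0],
    [-2.4, 2.53, 0],
    [-2.4, 2.53, 0],
    [-2.4, 2.53, 0],
    [-2.4, 2.53, 0]
  ],
  "jaw": [1, 1, 1, 1, 1]
}}

```text
time_s: 45.85
tcp_pos: [0.6144, -0.1246, 0.1455]
tool_rot: [-180.0, -0.0, 77.9]
force: [0.9, -0.1, -1.5]
finger_gap: 0.434
grip_force: 15.0
```

Call:
{"method": "apply_moves", "body": {
  "rot": [
    [0, 0, 0],
    [0, 0, 0],
    [0, 0, 0],
    [0, 0, 0],
    [0, 0, 0]
  ],
  "xyz": [
    [0, 0, 0],
    [0, 0, 2.5],
    [0, 0, 2.5],
    [0, 0, 2],
    [0, 0, 0]
  ],
  "jaw": [1, 1, 1, 1, 1]
}}

```text
time_s: 46.48
tcp_pos: [0.6127, -0.1228, 0.0741]
tool_rot: [-179.8, -0.0, 77.9]
force: [0.5, -0.3, -1.2]
finger_gap: 0.438
grip_force: 15.0
```

```bash
python3 - <<'E'
from bench import bot, viewer
import cv2,numpy as np
s=bot.read_state();print({k:np.round(s[k],4) for k in("tcp_pos","tool_rot","force")})
s=viewer.grab_frame("scene")["color"][:,:,::-1]
cv2.imwrite('pics/p2.png',cv2.resize(s[130:260,130:300],None,fx=4,fy=4,interpolation=2))
E
```

```text
{'tcp_pos': array([ 0.6127, -0.1228,  0.0741]), 'tool_rot': array([-1.798191e+02, -1.960000e-02,  7.793830e+01]), 'force': array([ 0.4802, -0.2885, -1.1848])}
```

View pics/p2.png

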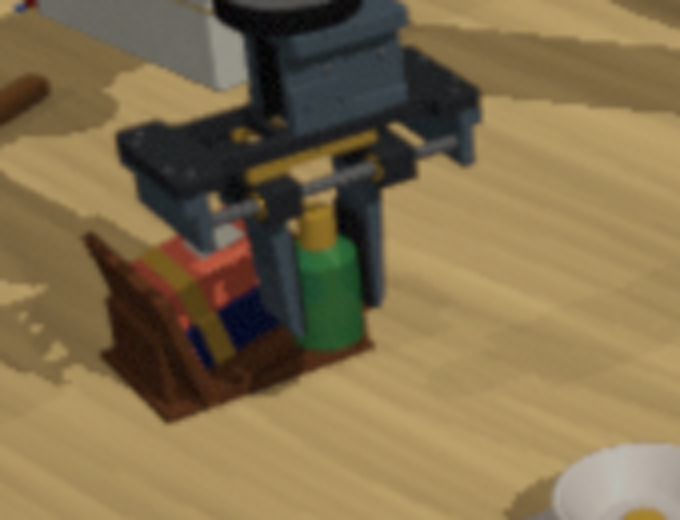

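Call:
{"method": "apply_moves", "body": {
  "rot": [
    [0, 0, 0],
    [0, 0, 0],
    [0, 0, 0],
    [0, 0, 0],
    [0, 0, 0]
  ],
  "xyz": [
    [0.2, 0, 0],
    [0, 0, 2],
    [0, 0, 2],
    [0, 0, 1.2],
    [0, 0, 0.4]
  ],
  "jaw": [1, 1, 1, 1, 1]
}}

```text
time_s: 47.15
tcp_pos: [0.6146, -0.1216, 0.0189]
tool_rot: [-180.0, -0.0, 77.9]
force: [0.0, 0.6, -1.7]
finger_gap: 0.432
grip_force: 15.0
```

Call:
{"method": "apply_moves", "body": {
  "rot": [
    [0, 0, 0],
    [0, 0, 0],
    [0, 0, 0],
    [0, 0, 0],
    [0, 0, 0]
  ],
  "xyz": [
    [0, 0, 0.15],
    [0, 0, 0.1],
    [0, 0, 0],
    [0, 0, 0],
    [0, 0, 0]
  ],
  "jaw": [1, 1, 1, 1, 1]
}}

```text
time_s: 47.78
tcp_pos: [0.6147, -0.1217, 0.0166]
tool_rot: [180.0, 0.0, 77.9]
force: [-1.1, -0.5, -2.1]
finger_gap: 0.432
grip_force: 15.0
```

Call:
{"method": "apply_moves", "body": {
  "rot": [
    [0, 0, 0],
    [0, 0, 0],
    [0, 0, 0],
    [0, 0, 0],
    [0, 0, 0]
  ],
  "xyz": [
    [0, 0, 0.1],
    [0, 0, 0],
    [0, 0, 0],
    [0, 0, 0],
    [0, 0, 0]
  ],
  "jaw": [1, 1, 1, 1, 1]
}}

```text
time_s: 48.4
tcp_pos: [0.6146, -0.1217, 0.0155]
tool_rot: [180.0, 0.0, 77.9]
force: [-1.0, 0.0, -1.0]
finger_gap: 0.433
grip_force: 15.0
```

Call:
{"method": "apply_moves", "body": {
  "rot": [
    [0, 0, 0],
    [0, 0, 0],
    [0, 0, 0],
    [0, 0, 0],
    [0, 0, 0]
  ],
  "xyz": [
    [0, 0, 0.07],
    [0, 0, 0],
    [0, 0, 0],
    [0, 0, 0],
    [0, 0, 0]
  ],
  "jaw": [1, 1, 0.0, -1, -1]
}}

```text
time_s: 49.02
tcp_pos: [0.6146, -0.1217, 0.0147]
tool_rot: [-180.0, -0.0, 77.9]
force: [0.1, -0.3, 0.6]
finger_gap: 0.689
grip_force: 0.0
```

Call:
{"method": "apply_moves", "body": {
  "rot": [
    [0, 0, 0],
    [0, 0, 0],
    [0, 0, 0],
    [0, 0, 0],
    [0, 0, 0]
  ],
  "xyz": [
    [0, 0, 0],
    [0, 0, 0],
    [0, 0, 0],
    [0, 0, -1.5],
    [0, 0, -3]
  ],
  "jaw": [-1, -1, -1, -1, -1]
}}

```text
time_s: 49.65
tcp_pos: [0.614, -0.1216, 0.0602]
tool_rot: [-179.9, -0.0, 77.9]
force: [1.1, 0.1, -0.4]
finger_gap: 1.0
grip_force: 0.0
```

Call:
{"method": "apply_moves", "body": {
  "rot": [
    [0, 0, 0],
    [0, 0, 0],
    [0, 0, 0],
    [0, 0, 0],
    [0, 0, 0]
  ],
  "xyz": [
    [0, 0, -3],
    [0, 0, -4],
    [0, 0, -4],
    [0, -2, -1],
    [0, -4, 0]
  ],
  "jaw": [-1, -1, -1, -1, -1]
}}

```text
time_s: 50.28
tcp_pos: [0.5567, -0.1095, 0.1818]
tool_rot: [179.8, 0.0, 77.9]
force: [0.6, -0.3, 0.4]
finger_gap: 1.002
grip_force: 0.0
```

Call:
{"method": "apply_moves", "body": {
  "rot": [
    [0, 0, 0],
    [0, 0, 0],
    [0, 0, 0],
    [0, 0, 0],
    [0, 0, 0]
  ],
  "xyz": [
    [3, -4, 0],
    [3, -4, 0],
    [3, -4, 0],
    [3, 0, 0],
    [3, 0, 0]
  ],
  "jaw": [-1, -1, -1, -1, -1]
}}

```text
time_s: 50.9
tcp_pos: [0.4699, 0.0636, 0.181]
tool_rot: [179.9, -0.0, 77.9]
force: [1.1, 0.2, -0.2]
finger_gap: 0.999
grip_force: 0.0
```

```bash
python3 - <<'E'
from h import *
from bench import bot, viewer
s=bot.read_state();print({k:np.round(s[k],4) for k in("tcp_pos","time_s","force")})
g=viewer.grab_frame("scene");f=viewer.grab_frame("top")
s=g["color"][:,:,::-1];t=f["color"][:,:,::-1]
cv2.imwrite('pics/f1.png',np.hstack([cv2.resize(s[140:340,150:390],(480,400),interpolation=2),cv2.resize(t[150:250,435:515],(320,400),interpolation=2)]))
c=big(mask(g["color"],(45,90,30),(85,255,255),(180,160,260,250)));x,y,w,h=cv2.boundingRect(c);p=plane(g,x+w/2-.5,y+h/2,.026)
a=np.radians(-12);ex=np.array([np.cos(a),np.sin(a)]);ey=np.array([-np.sin(a),np.cos(a)])
print('perf',x,y,w,h,p,'stand x,y',p[:2]@ex-.6194,p[:2]@ey+.093)
E
```

```text
{'tcp_pos': array([0.4699, 0.0636, 0.181 ]), 'time_s': np.float64(50.9), 'force': array([ 1.1315,  0.2017, -0.1566])}
perf 203 213 19 27 [ 0.61479362 -0.12070842  0.026     ] stand x,y 0.007055599494234399 0.10275212634193776
```

View pics/f1.png

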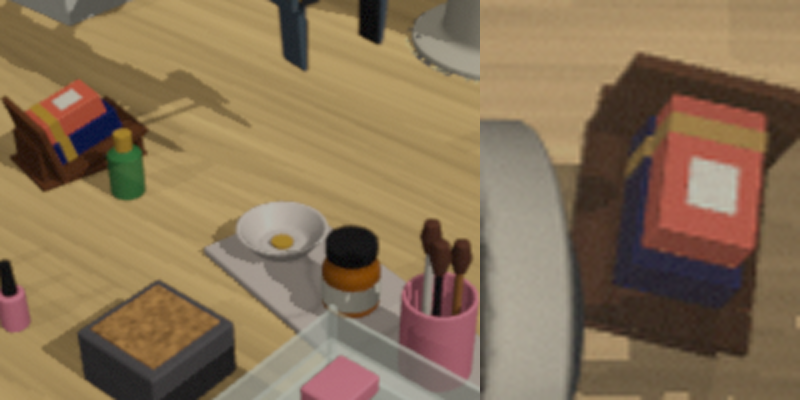

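Call:
{"method": "apply_moves", "body": {
  "rot": [
    [0, 0, 0],
    [0, 0, 0],
    [0, 0, 0],
    [0, 0, 0],
    [0, 0, 0]
  ],
  "xyz": [
    [0, 0, 0],
    [0, 0, 0],
    [0, 0, 0],
    [0, 0, 0],
    [0, 0, 0]
  ],
  "jaw": [-1, -1, -1, -1, -1]
}}

```text
time_s: 51.62
tcp_pos: [0.47, 0.0625, 0.1797]
tool_rot: [-180.0, 0.0, 77.9]
force: [-0.5, -0.6, -0.8]
finger_gap: 1.001
grip_force: 0.0
```

```bash
python3 -c "
from bench import ticket
print(ticket.close_job())"
```

```text
the job is handed in; nothing more can be done
None
```

I handed the job in at about 52 s; no verdict came back, but by my measurements and the last pictures the cartons are stacked flush to the backstop (navy about 3.5 mm off centre), the jar and bottle stand upright in place, everything is let go, and I never went near the candle or mirror.

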